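Check in the labware for a pipetting run

TASK

Check in the three loaded carriers in the order the run uses them: with a fingertip, lightly press down the orange key on the carrier with the black and yellow tip box, then the one on the carrier with the blue trough, then the one on the carrier with the white well plate; halfway down is plenty, and a key stays down. Never press a key before its turn, pick nothing up, leave the labware and the brown bottle where they stand, and finish clear of everything.

Things in the scene. Friction and masses are not known exactly. Their poses are not given: they have to be found in the camera images.
- carrier_tips: Fixed aluminium carrier with the black tip box with a yellow top: base plate 250 (own x) x 112 x 12 mm. Origin: centre of its underside, on the bench. White key pod, 50 x 70 mm, top 42 mm above the bench, centred 92 mm along -x (the robot's side); labware nest centred 45 mm along +x. The three carriers look alike and stand in any order from left to right.
- key_tips_top (a point): Centre of the top face of the orange key on the carrier that holds the black tip box with a yellow top: a round cap of 32 mm diameter, 64 mm above the bench when up. It moves with the key.
- key_tips (a joint): How far that key is down, m: up at 0 to 0.001, hard stop at 0.016 (cap then still 6 mm above its pod). It goes straight down under about 3.5 N at first, 7 N just above the hard stop, with no snap, and stays where it is left (it does not spring back). It counts as down beyond 0.004.
- tip_box: Pipette-tip box: black, with a yellow top plate dotted with dark holes; 127 x 86 mm foot, 56 mm tall. Stands loose in its carrier's nest, long side along the carrier's x, 12 mm above the bench. Origin: centre of its underside.
- carrier_trough: Fixed aluminium carrier with the blue trough: base plate 250 (own x) x 112 x 12 mm. Origin: centre of its underside, on the bench. White key pod, 50 x 70 mm, top 42 mm above the bench, centred 92 mm along -x (the robot's side); labware nest centred 45 mm along +x. The three carriers look alike and stand in any order from left to right.
- key_trough_top (a point): Centre of the top face of the orange key on the carrier that holds the blue trough: a round cap of 32 mm diameter, 64 mm above the bench when up. It moves with the key.
- key_trough (a joint): How far that key is down, m: up at 0 to 0.001, hard stop at 0.016 (cap then still 6 mm above its pod). It goes straight down under about 3.5 N at first, 7 N just above the hard stop, with no snap, and stays where it is left (it does not spring back). It counts as down beyond 0.004.
- trough: Reagent trough: blue open box with three cross walls (four compartments), empty; 127 x 86 mm, 36 mm tall. Stands loose in its carrier's nest, long side along the carrier's x, 12 mm above the bench. Origin: centre of its underside.
- carrier_plate: Fixed aluminium carrier with the white well plate: base plate 250 (own x) x 112 x 12 mm. Origin: centre of its underside, on the bench. White key pod, 50 x 70 mm, top 42 mm above the bench, centred 92 mm along -x (the robot's side); labware nest centred 45 mm along +x. The three carriers look alike and stand in any order from left to right.
- key_plate_top (a point): Centre of the top face of the orange key on the carrier that holds the white well plate: a round cap of 32 mm diameter, 64 mm above the bench when up. It moves with the key.
- key_plate (a joint): How far that key is down, m: up at 0 to 0.001, hard stop at 0.016 (cap then still 6 mm above its pod). It goes straight down under about 3.5 N at first, 7 N just above the hard stop, with no snap, and stays where it is left (it does not spring back). It counts as down beyond 0.004.
- well_plate: Well plate: flat white slab with 6 x 4 grey round wells; 127 x 86 mm, 18 mm tall. Stands loose in its carrier's nest, long side along the carrier's x, 12 mm above the bench. Origin: centre of its underside.
- bottle: Small brown reagent bottle with black cap, 56 mm diameter, 115 mm tall, loose on the bench at the robot's left of the carriers. Origin: centre of its underside, z up.
There are look-alikes about, which are no part of the job. Of the things shaped like the well_plate, the white one is meant. There is more than one size of the tip_box; the job needs the smaller.

How it is judged:
By the outcome, as a careful person would: the job done as asked, in the order asked, and still so for the second after the job is handed in, with the robot touching nothing.
It also fails if it takes over 48 s, if anything falls off the work surface, if the arm or the gripper's body presses on something with over 40 N, if the wrist force passes 120 N, or if a joint passes its speed limit or range.

ROBOT

A 6-joint arm with a two-finger parallel gripper is mounted at the origin on the work surface. World frame = base frame: x ahead of the robot, y to its left, z up, the work surface at z = 0. Lengths are in mm, angles in rad, forces in N, time in s.
With the tool pointing down it reaches from about 350 to 875 mm from the base axis. Payload 4.2 kg.
Tool frame: the origin (TCP) lies at the very end of the fingers, on their centre line; the grasp point (between the pads) lies 19 mm behind it (manip.grip_point_offset is the distance from the TCP to the grasp point, in mm); z points along the fingers, y is the direction in which the jaws open and shut (so a half turn about z gives the same grasp; the last joint's range is limited). The gripper opens to 85 mm and grips with 20 to 120 N. Pads are 22 mm wide; open, the fingers measure 114 mm over their backs; the gripper's body (76 mm by 85 mm) begins 54 mm behind the grasp point. The pads swing forward as they close: fully open they stand 13 mm farther back than shut.
Start: joints at [-0.939, 0.385, 0.008, 0, -1.194, -0.259], TCP at [227.654, -582.042, 193.212] pointing down, gripper open.
Joint ranges: [-3.14, 3.14], [-1.21, 2.06], [-1.07, 1.41], [-3.16, 2.05], [-2.99, -0.16], [-3.1, 3.1]. Speed limits (rad/s): [2.79, 2.79, 3.14, 3.14, 3.14, 3.14].

INTERFACE

Orientations are given as a 3x3 rotation matrix whose columns are the frame's x, y, z axes.
In Python, from rig import manip, vision, order, regions_of gives the robot as it stands.
- The arm moves only by the shell command python3 -m creep 'ROWS' [FORCE]. ROWS is a JSON object of lists of equal length, an entry for each row: "xyz": the shift along the world's x, y, z in cm, a list of three; "turn": the turn about the world's z in rad; "fingers": the opening, from 0 (shut) to 1 (fully open). A call has 1 to 12 rows; each row shifts and turns the pose as measured when the row begins; what a row does not reach is not made up. A row lasts 1/12 s, in which the tool goes at most 41.7 mm and 7.16 degrees, less where a joint would pass 70% of its speed; a pose out of reach is approached as far as the arm can. A call with a gripper value outside its range is refused whole. The fingers move at their own pace and stop on an object; FORCE is the grip in N (left out, the last holds). Time passes only in rows, so rows that do not move let the fingers close. It gives the time, the measured TCP pose, the force and the opening at its end, in the units of the state.
- manip.get_obs(): the state, without advancing time (a new reading comes with each control period).
- vision.get_image(name): name is "scene" or "top" or "wrist"; returns (picture, depth): 400x640x3 uint8, red, green, blue; 400x640 float32, mm along the optical axis (not along the pixel's ray), 0 where there is no reading.
- vision.calibration(name): a dict with "fx", "fy", "cx", "cy" (pixels), "pose" (4x4, takes a point from camera to world coordinates); the wrist camera has in their place "mount" (4x4, takes a point from camera to tool coordinates, whose origin is the TCP and whose axes are the flange's). Camera axes: x right, y up, looking along -z (the intrinsics and any distortion apply to the point x, -y, -z); pixel columns grow to the right and rows downward; lengths in mm; the calibration is good to about 2 mm. A picture is of the moment at which its call begins: read the wrist's pose just before it. calibration takes no time and is no camera call.
- order.hand_in(): hands the job in, once; it reports no verdict.
Trained networks look in the newest picture that a camera, given by its name, has taken for a name from the list of things; names that differ only in an ending like _2 or _b are one class to them, and where a whole thing is asked for, a point or a joint stands for the part that bears it (a point fixed in the world has none). Each returns a list of dicts, best first, with "score" (0 to 1); they miss things now and then, are a little off and sometimes report something else, mostly with a low value. They report only what shows in the picture. A call takes as long as a camera call. They do not tell look-alikes from the thing itself.
- regions_of(camera, name): "pixels" (400x640 bool, what is visible of it) and "extent" ([left, top, width, height] in pixels, round what is visible of it).
The state is a dict: "t": time; "q": joint angles; "qd": joint speeds; "joint_efforts": joint torques, N m; "eef_pos": TCP position; "ee_rot": TCP orientation; "force": force on the tool from outside, world axes, zero at the start; "wrist_torque": the same for the moment, N m; "gripper_width": finger opening in mm.
Only numpy, scipy, OpenCV 4.12 (cv2) and the standard library are available. Lean on these libraries where they do the work, as an engineer would, in place of code of your own. Each camera call takes 0.05 s, during which the arm holds its last target. There are 200 camera calls.

## Working session

There is one attempt and no reset: what is moved stays moved. The work goes in short steps, Python scripts to look and compute and a shell command to move; the robot and the scene stay as the last step left them, time stands still between calls to the robot, and variables do not carry over. Pictures are saved under pics/ and viewed, about 8 in all and at most 12, crops included, and the job is handed in when it is done.

```bash
mkdir -p pics
cat > h.py <<'E'
import numpy as np,cv2
from rig import manip,vision,order,regions_of
def pts(name,depth,mask,pose=None):
    c=vision.calibration(name)
    v,u=np.nonzero(mask&(depth>0));d=depth[v,u]
    p=np.stack([(u-c['cx'])/c['fx']*d,-(v-c['cy'])/c['fy']*d,-d,np.ones_like(d)])
    T=c['pose'] if 'pose' in c else pose@c['mount']
    return (T@p)[:3].T
E
python3 - <<'E'
from h import *
print({k:v for k,v in vision.calibration('top').items()})
for n in ['top','scene']:
    im,d=vision.get_image(n); cv2.imwrite(f'pics/{n}1.png',im[...,::-1])
    for o in ['key_tips_top','tip_box','trough','well_plate','carrier_tips','bottle']:
        for r in regions_of(n,o):
            if r['score']<.3: continue
            p=pts(n,d,r['pixels'])
            if len(p)==0: continue
            z=np.percentile(p[:,2],90); t=p[p[:,2]>z-8]
            print(n,o,round(r['score'],2),np.round(r['extent']),'ztop',round(z),'ctr',np.round((t.min(0)+t.max(0))/2),'med',np.round(np.median(t,0)),'size',np.round(np.ptp(t,axis=0)))
print(manip.get_obs()['t'],manip.get_obs()['gripper_width'],manip.get_obs()['force'])
E
```

```text
{'fx': 375.52753441167226, 'fy': 375.52753441167226, 'cx': 314.8011140346477, 'cy': 197.86379044340194, 'pose': array([[-2.77926715e-02,  9.95742496e-01, -8.78888394e-02,
         4.68571170e+02],
       [-9.99613024e-01, -2.77879527e-02,  1.27742109e-03,
         9.86496575e+01],
       [-1.17026844e-03,  8.78903315e-02,  9.96129470e-01,
         1.19783103e+03],
       [ 0.00000000e+00,  0.00000000e+00,  0.00000000e+00,
         1.00000000e+00]])}
top tip_box 0.96 [216. 248.  76.  69.] ztop 82 ctr [318. 288.  80.] med [318. 288.  79.] size [184. 199.  13.]
top tip_box 0.9 [260. 154.  33.  44.] ztop 69 ctr [643. 210.  67.] med [644. 212.  67.] size [130.  99.  12.]
top trough 0.9 [405. 165.  34.  44.] ztop 45 ctr [ 597. -229.   45.] med [ 599. -231.   44.] size [133.  99.  15.]
top well_plate 0.79 [310. 109.  48.  35.] ztop 20 ctr [799.  32.  18.] med [797.  32.  17.] size [118. 143.  12.]
top well_plate 0.57 [328. 164.  38.  50.] ztop 32 ctr [599.   3.  30.] med [599.   4.  29.] size [141. 107.  12.]
top bottle 0.62 [176. 230.  22.  14.] ztop 113 ctr [468. 485. 112.] med [468. 485.
[... 413 characters left out ...]
ctr [ 597. -229.   46.] med [ 602. -231.   44.] size [141. 102.  15.]
scene well_plate 0.88 [265. 202.  38.  43.] ztop 32 ctr [603.   6.  31.] med [605.   5.  29.] size [136. 108.  14.]
scene well_plate 0.79 [265. 269.  56.  42.] ztop 21 ctr [801.  32.  19.] med [802.  34.  18.] size [117. 143.  13.]
scene carrier_tips 0.67 [336. 182.  46.  82.] ztop 44 ctr [598. 221.  53.] med [519. 240.  43.] size [231. 117.  32.]
scene bottle 0.71 [434. 158.  25.  35.] ztop 110 ctr [470. 488. 111.] med [474. 486. 113.] size [29. 26. 18.]
scene bottle 0.46 [343. 205.  35.  52.] ztop 70 ctr [646. 212.  69.] med [649. 213.  68.] size [137. 101.  13.]
0.7 85.2374913919303 [ 0.04924053 -1.34366877 -0.64299788]
```

View pics/top1.png

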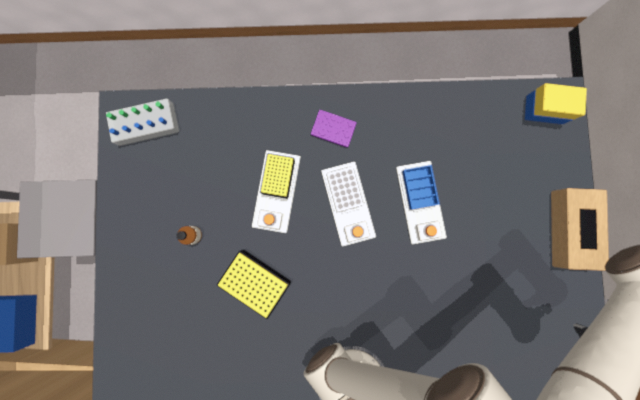

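View pics/scene1.png

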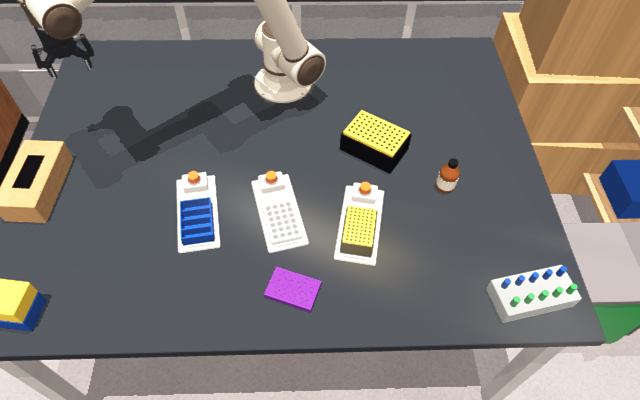

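Both views agree: from the robot's left, the carriers hold the small tip box (key at about 268,219 in top), the white plate (358,232) and the trough (430,231). The large yellow box at (253,284) and the purple plate are decoys. Next I'll locate the orange caps by colour in both cameras.

Run:
```python
from h import *
for n in ['top','scene']:
    im,d=vision.get_image(n); hsv=cv2.cvtColor(im,cv2.COLOR_RGB2HSV)
    m=cv2.inRange(hsv,(5,140,150),(18,255,255))
    k,lab,st,ce=cv2.connectedComponentsWithStats(m)
    for i in range(1,k):
        if st[i,4]<25: continue
        p=pts(n,d,lab==i); t=p[(p[:,2]>56)&(p[:,2]<72)]
        if len(t)<8 or abs(t[:,1]).max()>350: continue
        # ray through colour-blob centre, cut at z=64
        c=vision.calibration(n);T=c['pose']
        r=T[:3,:3]@np.array([(ce[i][0]-c['cx'])/c['fx'],-(ce[i][1]-c['cy'])/c['fy'],-1]);o=T[:3,3]
        print(n,np.round(ce[i]),st[i,4],'mid',np.round((t.min(0)+t.max(0))/2,1),'size',np.round(np.ptp(t,axis=0)),'ray',np.round(o+r*(64-o[2])/r[2],1))
o=manip.get_obs();print(o['t'],o['eef_pos'],o['ee_rot'])
```

```text
top [269. 219.] 66 mid [508.6 237.4  62.5] size [24. 25.  9.] ray [508.3 237.2  64. ]
top [357. 231.] 62 mid [465.  -27.1  61.9] size [24. 25. 12.] ray [464.  -27.4  64. ]
top [431. 230.] 74 mid [ 460.4 -249.    62.7] size [27. 27. 10.] ray [ 460.5 -248.1   64. ]
scene [194. 180.] 44 mid [ 472.4 -248.7   60.8] size [14. 29.  9.] ray [ 480.9 -243.6   64. ]
scene [271. 180.] 43 mid [475.9 -25.6  60.2] size [17. 28.  8.] ray [485.4 -25.1  64. ]
scene [364. 191.] 43 mid [520.2 240.2  60.4] size [16. 28.  9.] ray [529.7 236.5  64. ]
0.8 [ 227.65499151 -582.04069761  193.25881114] [[-9.31319439e-01 -3.64203373e-01  7.32799033e-05]
 [-3.64203377e-01  9.31319439e-01 -5.65837055e-05]
 [-4.76390220e-05 -7.93862931e-05 -9.99999996e-01]]
```

Caps from the top camera: tips (509,237), plate (465,-27), trough (460,-248), all at z≈63. The 137 mm from cap to labware centre also fits. I'll shut the fingers and travel high to the tips key.

```bash
python3 -m creep '{"xyz":[[1.3,3.9,0],[1.3,3.9,0],[1.3,3.9,0],[1.3,3.9,0],[1.3,3.9,0],[1.3,3.9,0],[1.3,3.9,0],[1.3,3.9,0],[1.3,3.9,0],[1.3,3.9,0],[1.3,3.9,0],[1.3,3.9,0]],"turn":[0,0,0,0,0,0,0,0,0,0,0,0],"fingers":[0,0,0,0,0,0,0,0,0,0,0,0]}' 20
```

```text
t: 1.8
eef_pos: [380.8, -109.9, 192.4]
ee_rot: [[-0.937, -0.35, 0.006], [-0.35, 0.937, -0.002], [-0.005, -0.004, -1.0]]
force: [0.8, -0.6, -0.4]
gripper_width: -0.0
```

```bash
python3 -m creep '{"xyz":[[1.4,3.8,0],[1.4,3.8,0],[1.4,3.8,0],[1.4,3.8,0],[1.4,3.8,0],[1.4,3.8,0],[1.4,3.8,0],[1.4,3.8,0],[1.4,3.8,0],[0.2,0.5,-2],[0,0,-2],[0,0,0]],"turn":[0,0,0,0,0,0,0,0,0,0,0,0],"fingers":[0,0,0,0,0,0,0,0,0,0,0,0]}'
cat > w.py <<'E'
from h import *
import sys
o=manip.get_obs();P=np.eye(4);P[:3,:3]=o['ee_rot'];P[:3,3]=o['eef_pos']
im,d=vision.get_image('wrist');cv2.imwrite(f'pics/{sys.argv[1]}.png',im[...,::-1])
m=cv2.inRange(cv2.cvtColor(im,cv2.COLOR_RGB2HSV),(5,130,100),(18,255,255))
k,lab,st,ce=cv2.connectedComponentsWithStats(m)
for i in range(1,k):
    if st[i,4]<150: continue
    p=pts('wrist',d,lab==i,P)
    if len(p)<50: continue
    z=np.percentile(p[:,2],80);t=p[abs(p[:,2]-z)<3]
    print(st[i],'ztop',round(z,1),'mid',np.round((np.percentile(t,1,axis=0)+np.percentile(t,99,axis=0))/2,1),'size',np.round(np.ptp(t,axis=0)))
print(o['t'],np.round(o['eef_pos'],1),np.round(o['force'],1))
E
python3 w.py w1
```

```text
t: 2.8
eef_pos: [511.4, 258.8, 155.9]
ee_rot: [[-0.931, -0.364, 0.022], [-0.364, 0.931, 0.006], [-0.023, -0.002, -1.0]]
force: [-0.1, -0.1, -0.6]
gripper_width: 0.1
[ 283  147   40   42 1316] ztop 63.6 mid [507.  238.7  63. ] size [31. 31.  5.]
[ 571  205   69   60 2839] ztop 89.5 mid [466.3 478.9  89.5] size [36. 24.  6.]
2.8 [511.4 258.8 155.9] [-0.1 -0.1 -0.6]
```

View pics/w1.png

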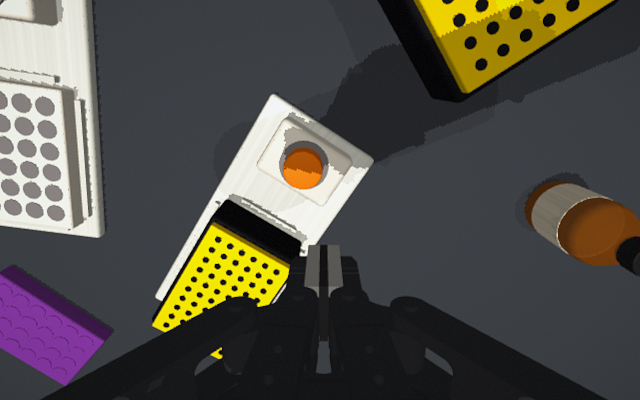

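The wrist view shows the shut fingers at about (325,265) and the orange cap at (303,168) beside the small tip box. The cap measures (507,238.5,63.6), 31 mm across, which agrees with the top view. I'll centre over it and come down to just above the cap.

```bash
python3 -m creep '{"xyz":[[-0.4,-2,0],[0,0,-2],[0,0,-2],[0,0,-2],[0,0,-1.8],[0,0,0]],"turn":[0,0,0,0,0,0],"fingers":[0,0,0,0,0,0]}'
```

```text
t: 3.35
eef_pos: [512.6, 237.7, 88.1]
ee_rot: [[-0.931, -0.364, 0.039], [-0.363, 0.932, 0.015], [-0.041, -0.0, -0.999]]
force: [-0.9, -0.6, -0.9]
gripper_width: -0.1
```

```bash
python3 -m creep '{"xyz":[[-0.5,0,-0.6],[-0.1,0,-0.8],[0,0,0]],"turn":[0,0,0],"fingers":[0,0,0]}'; python3 w.py w2
```

```text
t: 3.6
eef_pos: [508.4, 237.9, 77.7]
ee_rot: [[-0.931, -0.363, 0.044], [-0.363, 0.932, 0.018], [-0.048, 0.001, -0.999]]
force: [-0.2, 0.4, -0.5]
gripper_width: -0.4
[ 300  185   53   58 2411] ztop 63.4 mid [507.  238.4  62.7] size [31. 31.  4.]
3.6 [508.4 237.9  77.7] [-0.2  0.4 -0.5]
```

Aligned within 2 mm. Descending in small steps, watching the force.

```bash
python3 -m creep '{"xyz":[[0,0,-0.6],[0,0,-0.6],[0,0,-0.4],[0,0,0]],"turn":[0,0,0,0],"fingers":[0,0,0,0]}'
```

```text
t: 3.98
eef_pos: [510.5, 239.6, 63.9]
ee_rot: [[-0.93, -0.364, 0.05], [-0.363, 0.931, 0.022], [-0.055, 0.002, -0.998]]
force: [0.6, -0.4, -0.2]
gripper_width: 0.1
```

```bash
python3 -m creep '{"xyz":[[-0.2,-0.1,-0.3],[0,0,-0.5],[0,0,0]],"turn":[0,0,0],"fingers":[0,0,0]}'
```

```text
t: 4.23
eef_pos: [508.4, 238.6, 55.0]
ee_rot: [[-0.93, -0.364, 0.05], [-0.363, 0.931, 0.022], [-0.055, 0.002, -0.998]]
force: [-0.2, -0.6, 0.2]
gripper_width: 0.2
```

```bash
python3 w.py w3
```

```text
[ 296  196   59   61 2555] ztop 63.3 mid [505.7 238.3  62.6] size [30. 31.  5.]
4.2333 [508.4 238.6  55. ] [-0.2 -0.6  0.2]
```

View pics/w3.png

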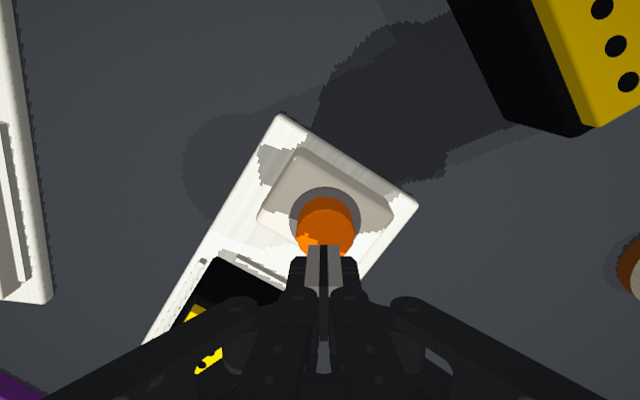

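Run:
```python
from h import *
o=manip.get_obs();P=np.eye(4);P[:3,:3]=o['ee_rot'];P[:3,3]=o['eef_pos']
c=vision.calibration('wrist');print(np.round(c['mount'],3),c['fx'],c['cx'],c['cy'],[k for k in c])
im,d=vision.get_image('wrist')
q=np.linalg.inv(c['mount'])[:,3];print('TCP px',c['cx']+c['fx']*q[0]/-q[2],c['cy']-c['fy']*q[1]/-q[2],'depth',-q[2])
for v in (215,235,243,248,252,256,262,270,280):
    m=np.zeros(d.shape,bool);m[v,314]=1;p=pts('wrist',d,m,P);print(v,d[v,314],np.round(p,1),im[v,314])
m=np.zeros(d.shape,bool);m[235:245,300:340]=1
im,d=vision.get_image('scene');cv2.imwrite('pics/s2.png',cv2.resize(im[140:240,310:440,::-1],None,fx=6,fy=6,interpolation=cv2.INTER_CUBIC))
```

```text
[[ 1.00000e-03  9.57000e-01  2.91000e-01  7.43720e+01]
 [ 1.00000e+00 -1.00000e-03 -0.00000e+00 -5.00000e-01]
 [ 0.00000e+00  2.91000e-01 -9.57000e-01 -1.80715e+02]
 [ 0.00000e+00  0.00000e+00  0.00000e+00  1.00000e+00]] 353.20327634098066 323.20523551841035 197.09101855331176 ['fx', 'fy', 'cx', 'cy', 'mount']
TCP px 324.07043272922147 230.85274825729692 depth 194.5338804017968
215 184.14987 [[499.1 229.3  62. ]] [179  83   0]
235 186.91525 [[509.4 233.3  63.1]] [177  82   0]
243 188.5753 [[513.9 235.   63. ]] [252 134   0]
248 148.77847 [[498.1 229.8  99.3]] [96 93 90]
252 145.107 [[497.9 229.8 103.2]] [96 93 90]
256 141.19861 [[497.5 229.7 107.2]] [95 92 90]
262 135.3842 [[496.7 229.6 113.1]] [95 92 89]
270 130.00592 [[496.7 229.7 118.8]] [96 92 90]
280 123.52897 [[496.4 229.8 125.7]] [94 92 89]
```

View pics/s2.png

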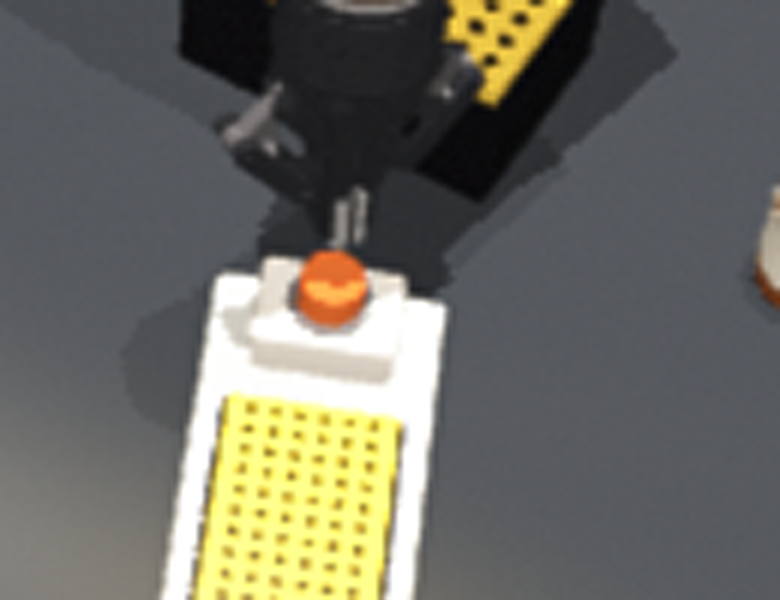

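The cap is still up and the wrist view shows the fingertips ending well above it. The measured depths put the real tip about 40 mm behind the reported TCP. I'll check that against the fixed cameras.

Run:
```python
from h import *
o=manip.get_obs();R=o['ee_rot'];e=o['eef_pos']
for n in ('scene','top'):
    im,d=vision.get_image(n)
    p=pts(n,d,d>0)
    t=(p-e)@R
    s=(abs(t[:,0])<22)&(abs(t[:,1])<25)&(t[:,2]<-5)&(t[:,2]>-200)
    q=p[s]; i=np.argsort(q[:,2])[:12]
    print(n,s.sum()); print(np.round(np.c_[q[i],t[s][i]],0))
print(o['q'],o['gripper_width'])
```

```text
scene 366
[[497. 245.  61.   9.  10.  -5.]
 [504. 244.  61.   2.   7.  -5.]
 [512. 247.  62.  -6.   6.  -5.]
 [504. 230.  62.   7.  -7.  -6.]
 [522. 240.  62. -13.  -4.  -5.]
 [505. 242.  62.   3.   4.  -6.]
 [508. 230.  62.   4.  -8.  -6.]
 [498. 248.  62.   7.  12.  -6.]
 [498. 236.  62.  11.   2.  -7.]
 [526. 240.  62. -16.  -6.  -5.]
 [509. 253.  62.  -5.  13.  -6.]
 [530. 239.  62. -20.  -7.  -5.]]
top 0
[]
[ 0.73805432  0.3900224  -0.38374023  0.02618539 -0.74345578 -1.95468942] -0.07563214239108246
```

Run:
```python
from h import *
o=manip.get_obs();R=o['ee_rot'];e=o['eef_pos']
im,d=vision.get_image('scene')
p=pts('scene',d,d>0);t=(p-e)@R
for a in range(10,140,8):
    s=(abs(t[:,0])<30)&(abs(t[:,1])<30)&(t[:,2]<-a)&(t[:,2]>-a-8)
    print(a,s.sum(),np.round(np.median(p[s],0)) if s.any() else '',np.round(np.median(t[s],0)) if s.any() else '')
```

```text
10 4 [512. 243.  67.] [ -4.   3. -11.]
18 0  
26 1 [515. 238.  89.] [ -7.  -3. -32.]
34 2 [519. 242.  97.] [-13.  -0. -40.]
42 18 [519. 239. 104.] [-12.  -4. -47.]
50 21 [519. 241. 111.] [-11.  -3. -54.]
58 20 [519. 237. 119.] [-11.  -6. -62.]
66 16 [518. 244. 125.] [-12.   0. -68.]
74 16 [519. 244. 136.] [-14.   3. -79.]
82 47 [517. 232. 144.] [-14. -10. -87.]
90 45 [514. 235. 151.] [-14.  -8. -94.]
98 26 [517. 239. 158.] [ -14.   -6. -101.]
106 29 [520. 244. 168.] [ -19.    3. -110.]
114 27 [522. 240. 176.] [ -18.   -5. -119.]
122 31 [520. 242. 183.] [ -19.    1. -126.]
130 47 [521. 239. 192.] [ -17.   -2. -135.]
138 35 [524. 231. 200.] [ -19.  -13. -143.]
```

Both cameras agree: the real fingertip is about 41 mm short of the reported TCP. It's at z≈97 now, so contact should come at a TCP of about z=22. Other clearances still hold (body over 100 mm high when pressing, large box 82 mm), so I'll continue down with force checks.

```bash
python3 -m creep '{"xyz":[[-0.1,0,-0.8],[-0.1,0,-0.8],[-0.1,0,-0.8],[0,0,0]],"turn":[0,0,0,0],"fingers":[0,0,0,0]}'
```

```text
t: 4.87
eef_pos: [506.1, 239.3, 30.6]
ee_rot: [[-0.93, -0.364, 0.053], [-0.363, 0.931, 0.025], [-0.058, 0.004, -0.998]]
force: [-1.0, -0.8, -0.4]
gripper_width: 0.0
```

```bash
python3 -m creep '{"xyz":[[0.3,0,-0.4],[0,0,-0.4],[0,0,-0.2]],"turn":[0,0,0],"fingers":[0,0,0]}'
```

```text
t: 5.12
eef_pos: [509.3, 239.3, 19.9]
ee_rot: [[-0.93, -0.365, 0.053], [-0.364, 0.931, 0.024], [-0.058, 0.003, -0.998]]
force: [-3.1, -0.3, 4.5]
gripper_width: 0.1
```

```bash
python3 -m creep '{"xyz":[[0,0,-0.3],[0,0,-0.2]],"turn":[0,0],"fingers":[0,0]}'; python3 w.py w4
```

```text
t: 5.28
eef_pos: [509.3, 239.3, 15.3]
ee_rot: [[-0.929, -0.365, 0.053], [-0.364, 0.931, 0.023], [-0.057, 0.002, -0.998]]
force: [-1.7, -0.3, 5.4]
gripper_width: 0.0
[ 291  224   69   44 1409] ztop 53.0 mid [500.9 237.9  52.2] size [21. 31.  4.]
5.2833 [509.3 239.3  15.3] [-1.7 -0.3  5.4]
```

Cap now at about 53 mm, so about 10 mm down at 5.4 N. I'll lift, check the cap, and move on to the trough key.

```bash
python3 -m creep '{"xyz":[[0,0,1],[0,0,2],[0,0,3],[0,0,3],[0,0,0]],"turn":[0,0,0,0,0],"fingers":[0,0,0,0,0]}'; python3 w.py w5; python3 -m creep '{"xyz":[[-0.3,-3.9,0],[-0.3,-3.9,0],[-0.3,-3.9,0],[-0.3,-3.9,0],[-0.3,-3.9,0],[-0.3,-3.9,0],[-0.3,-3.9,0],[-0.3,-3.9,0],[-0.3,-3.9,0],[-0.3,-3.9,0],[-0.3,-3.9,0],[0,0,0]],"turn":[0,0,0,0,0,0,0,0,0,0,0,0],"fingers":[0,0,0,0,0,0,0,0,0,0,0,0]}'
```

```text
t: 5.75
eef_pos: [508.5, 238.1, 108.2]
ee_rot: [[-0.93, -0.365, 0.05], [-0.364, 0.931, 0.02], [-0.054, 0.001, -0.999]]
force: [-0.2, 0.5, 0.2]
gripper_width: 0.3
[ 303  171   45   45 1585] ztop 53.1 mid [507.1 238.5  52.5] size [31. 31.  5.]
5.75 [508.5 238.1 108.2] [-0.2  0.5  0.2]
t: 6.8
eef_pos: [467.2, -206.5, 103.6]
ee_rot: [[-0.927, -0.371, 0.048], [-0.37, 0.929, 0.023], [-0.053, 0.004, -0.999]]
force: [0.6, 0.1, -0.4]
gripper_width: -0.2
```

The tips key stayed down, by about 10 mm.

```bash
python3 -m creep '{"xyz":[[-0.2,-2.1,0],[-0.2,-2.1,0],[0,0,-2],[0,0,0]],"turn":[0,0,0,0],"fingers":[0,0,0,0]}'; python3 w.py w6
```

```text
t: 7.13
eef_pos: [460.7, -253.4, 81.3]
ee_rot: [[-0.931, -0.363, 0.046], [-0.362, 0.932, 0.025], [-0.052, 0.006, -0.999]]
force: [-0.2, -0.3, -0.6]
gripper_width: 0.4
[ 300  181   53   57 2351] ztop 63.7 mid [ 457.7 -253.1   62.8] size [31. 31.  5.]
[ 585  293   55   54 2225] ztop 63.2 mid [462.  -31.7  62.3] size [31. 31.  5.]
7.1333 [ 460.7 -253.4   81.3] [-0.2 -0.3 -0.6]
```

View pics/w6.png

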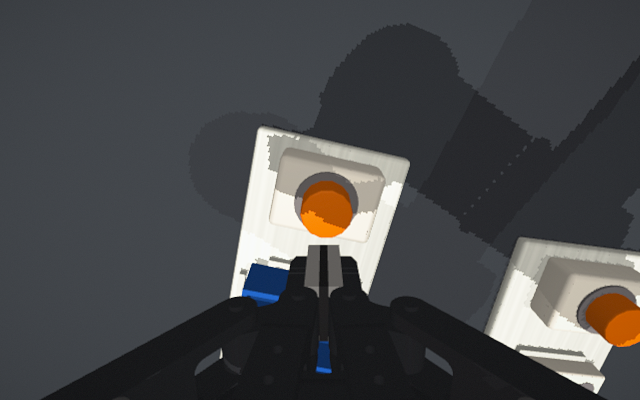

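The wrist view shows the trough carrier's key at (326,208), blue trough behind, with the shut fingers over it. The plate key is on the right at (615,315), untouched. The tip is within about 3 mm of the cap centre, so I'll descend.

```bash
python3 -m creep '{"xyz":[[-0.1,0.2,-1.5],[-0.1,0,-1.5],[-0.1,0,-1.5],[0,0,-0.4],[0,0,0]],"turn":[0,0,0,0,0],"fingers":[0,0,0,0,0]}'
```

```text
t: 7.6
eef_pos: [462.8, -250.6, 37.1]
ee_rot: [[-0.927, -0.37, 0.055], [-0.369, 0.929, 0.02], [-0.059, -0.002, -0.998]]
force: [-0.5, 0.9, 0.9]
gripper_width: 0.0
```

Tip at about (460.5,-251.5,79).

```bash
python3 -m creep '{"xyz":[[-0.2,0,-0.6],[-0.1,0,-0.5],[0,0,-0.4],[0,0,-0.2]],"turn":[0,0,0,0],"fingers":[0,0,0,0]}'; python3 w.py w7
```

```text
t: 7.93
eef_pos: [462.2, -250.3, 22.7]
ee_rot: [[-0.926, -0.373, 0.06], [-0.373, 0.928, 0.017], [-0.063, -0.006, -0.998]]
force: [-1.5, 0.3, 4.5]
gripper_width: 0.3
[ 287  213   71   51 2145] ztop 60.4 mid [ 453.4 -253.8   59.5] size [24. 30.  5.]
7.9333 [ 462.2 -250.3   22.7] [-1.5  0.3  4.5]
```

```bash
python3 -m creep '{"xyz":[[-0.1,-0.1,-0.4],[0,0,-0.3]],"turn":[0,0],"fingers":[0,0]}'; python3 w.py w8
```

```text
t: 8.15
eef_pos: [462.5, -251.3, 17.1]
ee_rot: [[-0.926, -0.373, 0.064], [-0.373, 0.928, 0.017], [-0.065, -0.008, -0.998]]
force: [-2.4, 0.2, 6.1]
gripper_width: -0.3
[ 289  218   71   46 1857] ztop 54.9 mid [ 452.8 -253.6   54. ] size [23. 30.  5.]
8.15 [ 462.5 -251.3   17.1] [-2.4  0.2  6.1]
```

```bash
python3 -m creep '{"xyz":[[0,0,1],[0,0,2],[0,0,3],[0,0,2],[0,0,0]],"turn":[0,0,0,0,0],"fingers":[0,0,0,0,0]}'; python3 w.py w9; python3 -m creep '{"xyz":[[0,3.7,0],[0,3.7,0],[0,3.7,0],[0,3.7,0],[0,3.7,0],[0,3.2,0],[0,0,-1],[0,0,0]],"turn":[0,0,0,0,0,0,0,0],"fingers":[0,0,0,0,0,0,0,0]}'; python3 w.py w10
```

```text
t: 8.62
eef_pos: [461.4, -251.5, 100.3]
ee_rot: [[-0.926, -0.373, 0.061], [-0.372, 0.928, 0.017], [-0.063, -0.007, -0.998]]
force: [0.7, -0.8, 0.8]
gripper_width: -0.2
[ 301  170   47   47 1749] ztop 54.7 mid [ 458.  -253.1   53.9] size [31. 31.  5.]
[ 568  280   61   50 2136] ztop 63.3 mid [461.8 -30.3  62.5] size [31. 32.  5.]
8.6167 [ 461.4 -251.5  100.3] [ 0.7 -0.8  0.8]
t: 9.33
eef_pos: [456.9, -27.2, 84.8]
ee_rot: [[-0.93, -0.364, 0.056], [-0.364, 0.931, 0.018], [-0.059, -0.004, -0.998]]
force: [-0.3, -0.3, -0.3]
gripper_width: 0.2
[ 292  188   51   57 2265] ztop 63.6 mid [461.7 -29.7  62.9] size [31. 31.  5.]
[ 591  358   48   38 1378] ztop 52.7 mid [506.5 237.7  51.7] size [30. 34.  4.]
9.3333 [456.9 -27.2  84.8] [-0.3 -0.3 -0.3]
```

The trough key stayed down by about 9 mm; the tips key is still down and the plate key still up. Cap at (462,-30), tip at about (454.5,-28).

```bash
python3 -m creep '{"xyz":[[0.7,-0.1,-1.5],[0,0,-1.5],[0,0,-1.5],[0,0,-0.5],[0,0,0]],"turn":[0,0,0,0,0],"fingers":[0,0,0,0,0]}'
```

```text
t: 9.8
eef_pos: [466.2, -31.6, 34.9]
ee_rot: [[-0.931, -0.36, 0.06], [-0.359, 0.933, 0.017], [-0.063, -0.005, -0.998]]
force: [-0.2, -0.8, 1.3]
gripper_width: -0.3
```

Tip at about (463.7,-32,77).

```bash
python3 -m creep '{"xyz":[[-0.2,0.2,-0.6],[-0.1,0,-0.5],[0,0,-0.4],[0,0,-0.4]],"turn":[0,0,0,0],"fingers":[0,0,0,0]}'; python3 w.py w11
```

```text
t: 10.13
eef_pos: [464.5, -30.4, 17.3]
ee_rot: [[-0.932, -0.357, 0.064], [-0.357, 0.934, 0.018], [-0.066, -0.006, -0.998]]
force: [-2.3, 1.4, 5.8]
gripper_width: -0.1
[ 294  223   69   51 1503] ztop 54.9 mid [454.8 -29.9  54. ] size [19. 31.  5.]
10.1333 [464.5 -30.4  17.3] [-2.3  1.4  5.8]
```

Down about 9 mm. I'll lift well clear, then do a final check of everything.

```bash
python3 -m creep '{"xyz":[[0,0,1],[0,0,2],[0,0,3],[0,0,3],[0,0,3],[0,0,3],[-0.5,0,2],[0,0,0],[0,0,0]],"turn":[0,0,0,0,0,0,0,0,0],"fingers":[0,0,0,0,0,0,0,0,0]}'; python3 w.py w12
python3 - <<'E'
from h import *
for n in ['scene','top']:
    im,d=vision.get_image(n); cv2.imwrite(f'pics/{n}9.png',im[...,::-1])
    for o in ['tip_box','trough','well_plate','bottle']:
        for r in regions_of(n,o):
            p=pts(n,d,r['pixels'])
            if r['score']<.4 or len(p)==0: continue
            t=p[p[:,2]>np.percentile(p[:,2],90)-8]
            print(n,o,round(r['score'],2),np.round((t.min(0)+t.max(0))/2))
E
```

```text
t: 10.93
eef_pos: [457.1, -31.6, 194.5]
ee_rot: [[-0.932, -0.358, 0.065], [-0.357, 0.934, 0.017], [-0.067, -0.007, -0.998]]
force: [0.6, -0.3, -0.8]
gripper_width: -0.1
[  63   54   44   39 1334] ztop 55.0 mid [ 458.1 -251.7   54.3] size [31. 31.  5.]
[309 150  33  35 914] ztop 54.7 mid [462.1 -29.6  54.2] size [31. 31.  5.]
[526 277  33  29 715] ztop 52.8 mid [506.6 237.5  51.9] size [31. 30.  4.]
10.9333 [457.1 -31.6 194.5] [ 0.6 -0.3 -0.8]
scene tip_box 0.62 [648. 214.  68.]
scene tip_box 0.59 [321. 290.  81.]
scene well_plate 0.88 [601.   6.  32.]
scene well_plate 0.61 [800.  34.  19.]
scene bottle 0.62 [472. 486. 112.]
top tip_box 0.97 [318. 281. 312.]
top tip_box 0.71 [642. 212.  67.]
top tip_box 0.58 [ 462. -250.   53.]
top trough 0.62 [ 598. -229.   45.]
top well_plate 0.61 [597.   3.  30.]
top well_plate 0.6 [798.  33.  18.]
top bottle 0.74 [468. 487. 113.]
```

View pics/scene9.png

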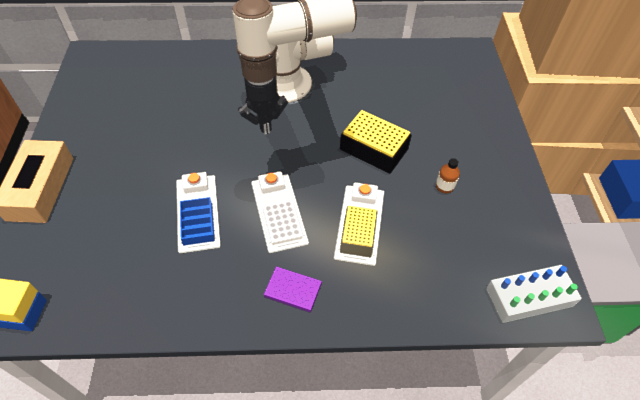

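The final scene view shows all three keys lowered, at (194,180), (271,180) and (365,190). The labware and bottle haven't moved, and the arm is well clear.

```bash
python3 -c "
from rig import order;print(order.hand_in())"
```

```text
the job is handed in; nothing more can be done
None
```

I pressed the three orange keys in the order asked (tip box, then trough, then well plate) and handed the job in at about 11 s on the robot's clock.

- **Keys:** the last wrist view shows the caps at 52.8, 55.0 and 54.7 mm, against about 63.5 mm when up. That is roughly 9 to 11 mm down each, past the 4 mm needed and short of the hard stop. The wrist force read about 6 N while pressing.
- **Order:** the trough key was still up after the tips press, and the plate key was still up after the trough press.
- **Labware and bottle:** final positions agree with the first ones to within a few mm, which is the measurement noise. The scene camera's network missed the trough in the last look, but the top camera found it in place.
- **Finish:** the arm ended with the fingertips about 235 mm above the bench, touching nothing.

**Disagreement:** the fingertips actually end about 41 mm short of the reported TCP, as both the wrist and scene depth showed. My first descent onto the tips key therefore stopped above it without contact. I allowed for the offset on all three presses. The tool also drifted to a tilt of about 4° over the run, which did no harm.

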